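# Steady the rocking levelling plate

## Task

The square levelling plate on the potter's wheel rocks at one corner. With the fingertips, press down on the plate's corners until you find and push down the one that rocks, then press the standing metal shim just outside that corner down flat. Leave the other three shims standing, pick nothing up, and leave the plate, the little dish on it and the things around where they are.

Things in the scene. Friction and masses are not known exactly. Their poses are not given: they have to be found in the camera images.
- stand: banding wheel standing fast on the bench (it does not turn or slide): dark steel disc 252 mm across, top 50 mm above the bench, which carries the plate and the four shims. Origin: centre of its underside, at bench level, z up; its yaw can be anything, and the plate and shims turn with it
- plate: square aluminium levelling plate, 120 x 120 x 8 mm, 0.35 kg, lying loose on four hidden feet, 68 mm from the centre on the diagonals; top face 70 mm above the bench. Three feet are firm, one gives, so one corner rocks until its shim is flat. Origin: centre of the underside; the corners lie on the diagonals of x and y
- dish: small plaster dish mould standing loose in the middle of the plate, 60 mm across, 28 mm high; stays where it is. Origin: centre of its underside
- corner_a (a point): corner a of the plate: a point on its top face on the diagonal, 62 mm from the plate's centre, 23 mm in from the corner's tip. Letters run anticlockwise from above. Any one of the four may be the one that rocks: it begins to sink at about 2 N, is fully down (3 to 4 mm lower) at about 5 N, and comes back when let go; firm corners do not give
- shim_a (a joint): angle (rad) of shim a, the steel leaf just outside plate corner a: 0 to 0.06 = standing as found (sloping up outward at about 29 degrees, end 85 to 88 mm above the bench); 0.5 = flat, level, against its stop. Stiff hinge: stays where it is left, 5 to 8 N from above turns it down
- shim_a_top (a point): point to press on the upper face of leaf a, 21 mm outward from its hinge. Leaf 28 mm wide, 3 mm thick, reaching 31 mm outward from the hinge line, which lies 91 mm from the wheel's centre on the plate's diagonal (6 mm outside the corner's tip). When flat, its top face is 72 mm above the bench (2 mm above the plate) and this point is 112 mm from the wheel's centre
- corner_b (a point): corner b of the plate: a point on its top face on the diagonal, 62 mm from the plate's centre, 23 mm in from the corner's tip. Letters run anticlockwise from above. Any one of the four may be the one that rocks: it begins to sink at about 2 N, is fully down (3 to 4 mm lower) at about 5 N, and comes back when let go; firm corners do not give
- shim_b (a joint): angle (rad) of shim b, the steel leaf just outside plate corner b: 0 to 0.06 = standing as found (sloping up outward at about 29 degrees, end 85 to 88 mm above the bench); 0.5 = flat, level, against its stop. Stiff hinge: stays where it is left, 5 to 8 N from above turns it down
- shim_b_top (a point): point to press on the upper face of leaf b, 21 mm outward from its hinge. Leaf 28 mm wide, 3 mm thick, reaching 31 mm outward from the hinge line, which lies 91 mm from the wheel's centre on the plate's diagonal (6 mm outside the corner's tip). When flat, its top face is 72 mm above the bench (2 mm above the plate) and this point is 112 mm from the wheel's centre
- corner_c (a point): corner c of the plate: a point on its top face on the diagonal, 62 mm from the plate's centre, 23 mm in from the corner's tip. Letters run anticlockwise from above. Any one of the four may be the one that rocks: it begins to sink at about 2 N, is fully down (3 to 4 mm lower) at about 5 N, and comes back when let go; firm corners do not give
- shim_c (a joint): angle (rad) of shim c, the steel leaf just outside plate corner c: 0 to 0.06 = standing as found (sloping up outward at about 29 degrees, end 85 to 88 mm above the bench); 0.5 = flat, level, against its stop. Stiff hinge: stays where it is left, 5 to 8 N from above turns it down
- shim_c_top (a point): point to press on the upper face of leaf c, 21 mm outward from its hinge. Leaf 28 mm wide, 3 mm thick, reaching 31 mm outward from the hinge line, which lies 91 mm from the wheel's centre on the plate's diagonal (6 mm outside the corner's tip). When flat, its top face is 72 mm above the bench (2 mm above the plate) and this point is 112 mm from the wheel's centre
- corner_d (a point): corner d of the plate: a point on its top face on the diagonal, 62 mm from the plate's centre, 23 mm in from the corner's tip. Letters run anticlockwise from above. Any one of the four may be the one that rocks: it begins to sink at about 2 N, is fully down (3 to 4 mm lower) at about 5 N, and comes back when let go; firm corners do not give
- shim_d (a joint): angle (rad) of shim d, the steel leaf just outside plate corner d: 0 to 0.06 = standing as found (sloping up outward at about 29 degrees, end 85 to 88 mm above the bench); 0.5 = flat, level, against its stop. Stiff hinge: stays where it is left, 5 to 8 N from above turns it down
- shim_d_top (a point): point to press on the upper face of leaf d, 21 mm outward from its hinge. Leaf 28 mm wide, 3 mm thick, reaching 31 mm outward from the hinge line, which lies 91 mm from the wheel's centre on the plate's diagonal (6 mm outside the corner's tip). When flat, its top face is 72 mm above the bench (2 mm above the plate) and this point is 112 mm from the wheel's centre
- mould: round plaster mould, 130 mm across, 45 mm high, loose on the bench left of the wheel; a bystander. Origin: centre of its underside
- jar_mid (a point): middle of a white glaze jar, 60 mm across, 75 mm high, loose on the bench right of the wheel; a bystander
- scraper_grip (a point): handle of a wooden-handled scraper lying on the bench right of the wheel; a bystander

How it is judged:
By the outcome, as a careful person would: the job done as asked, in the order asked, and still so for the second after the job is handed in, with the robot touching nothing.
It also fails if it takes over 45 s, if anything falls off the work surface, if the arm or the gripper's body presses on something with over 40 N, if the wrist force passes 120 N, or if a joint passes its speed limit or range.

## Robot

A 6-joint arm with a two-finger parallel gripper is mounted at the origin on the work surface. World frame = base frame: x ahead of the robot, y to its left, z up, the work surface at z = 0. Lengths are in m, angles in rad, forces in N, time in s.
With the tool pointing down it reaches from about 0.375 to 0.9 m from the base axis. Payload 3.1 kg.
Tool frame: the origin (TCP) lies midway between the tips of the shut fingers; the grasp point (between the pads) lies 19 mm behind it; z points along the fingers, y is the direction in which the jaws open and shut (so a half turn about z gives the same grasp; the last joint's range is limited). The gripper opens to 85 mm and grips with 20 to 120 N. Pads are 22 mm wide; open, the fingers measure 114 mm over their backs; the gripper's body (76 mm by 85 mm) begins 54 mm behind the grasp point. The pads swing forward as they close: fully open they stand 13 mm farther back than shut.
Start: joints at [1.062, 0.527, 1.433, -0, 1.181, -0.178], TCP at [0.202, 0.591, 0.231] pointing down, gripper open.
Joint ranges: [-3.08, 3.08], [-0.75, 2.2], [0.22, 2.44], [-1.43, 4.57], [0, 2.65], [-2.85, 2.85]. Speed limits (rad/s): [2.79, 2.79, 3.14, 3.14, 3.14, 3.14].

## Interface

Orientations are given as a unit quaternion [x, y, z, w].
In Python, from station import manip gives the robot as it stands. The module is installed in compiled form; this text tells all that it offers.
- The arm moves only by the tool drive_tool, never from a script. Its argument "deltas" is one flat list of numbers, 4 for each row, row after row: the shift along the tool's x, y, z in cm, then the turn about the tool's z in degrees. A call has 1 to 12 rows; each row is the pose to reach, as a shift and turn from the pose measured when the call began, along the tool's axes at that moment; what a row does not reach only later rows make up. A row lasts 1/10 s, in which the tool goes at most 50 mm and 8.59 degrees, less where a joint would pass 70% of its speed; a pose out of reach is approached as far as the arm can. A call with a gripper value outside its range is refused whole. "hand" is the finger opening in cm, from 0 to 8.54, set as the call begins (left out, the last holds). The fingers move at their own pace and stop on an object; "squeeze" is the grip in N (left out, the last holds). Time passes only in rows, so rows that repeat a pose let the fingers close. It gives the time, the measured TCP pose, the force and the opening at its end, in the units of the state.
- manip.sense(): the state, without advancing time (a new reading comes with each control period).
- manip.snapshot(name): name is "scene" or "top" or "wrist"; returns a dict with "frame" (400x640x3 uint8, red, green, blue), "depth" (400x640 float32, m along the optical axis (not along the pixel's ray), 0 where there is no reading), "fx", "fy", "cx", "cy" (pixels), "R" (3x3) and "t" (3): a world point X has camera coordinates R X + t. Camera axes: x right, y down, z forward; pixel columns grow to the right and rows downward; lengths in m; the calibration is good to about 2 mm. The wrist camera is an equidistant fisheye: a pixel r from the principal point sees the ray r / f radians off the axis. A picture is of the moment at which its call begins.
- manip.sign_off(): hands the job in, once; it reports no verdict.
The state is a dict: "t": time; "q": joint angles; "qd": joint speeds; "tau": joint torques, N m; "tcp_pos": TCP position; "tool_rot": TCP orientation; "force": force on the tool from outside, world axes, zero at the start; "ft_torque": the same for the moment, N m; "finger_gap": opening from 0.0 (shut) to 1.0 (fully open).
Only numpy, scipy, OpenCV 4.12 (cv2) and the standard library are available. Lean on these libraries where they do the work, as an engineer would, in place of code of your own. Each camera call takes 0.05 s, during which the arm holds its last target.

## Working session

There is one attempt and no reset: what is moved stays moved. The work goes in short steps, Python scripts to look and compute and a tool call to move; the robot and the scene stay as the last step left them, time stands still between calls to the robot, and variables do not carry over. Pictures are saved under pics/ and viewed, and the job is handed in when it is done.

Besides the shell and the picture viewer there is one more tool, called in YAML: its name, and indented under it one key for each argument. drive_tool: Moves the arm, as the interface text tells. Its arguments: {"type":"object","properties":{"deltas":{"type":"array"},"hand":{"type":"number"},"squeeze":{"type":"number"}},"required":["deltas"]}

```bash
mkdir -p pics; python3 - <<'E'
from station import manip
import cv2,pickle
print(manip.sense())
for n in ("scene","top","wrist"):
    s=manip.snapshot(n); pickle.dump(s,open(f"{n}0.pkl","wb"))
    cv2.imwrite(f"pics/{n}0.png",s["frame"][:,:,::-1]); print(n,s["fx"],s["fy"],s["cx"],s["cy"],s["R"],s["t"])
E
```

```text
{'t': 0.0, 'q': array([ 1.06248967e+00,  5.28428003e-01,  1.43392190e+00, -1.09540686e-05,
        1.18140446e+00, -1.78501456e-01]), 'qd': array([ 0.00027143, -0.00020642,  0.00100858, -0.00010148,  0.00237161,
       -0.00091364]), 'tau': array([ 4.78366237e-04, -4.42340362e+01, -1.78025401e+01, -7.30065062e-05,
        8.35548359e-03,  1.37050350e-05]), 'tcp_pos': array([0.20202804, 0.59067882, 0.23035084]), 'tool_rot': array([ 1.64154101e-01,  9.86434115e-01, -1.01945422e-03, -3.59148970e-04]), 'force': array([ 0.06926567, -0.08949453, -0.24784375]), 'ft_torque': array([-0.05022507, -0.01385957, -0.00266075]), 'finger_gap': 0.9978847865854701}
scene 484.1626079600571 484.1626079600571 317.19458130796096 203.1042592925153 [[ 0.51983489  0.85394907 -0.02329537]
 [ 0.49337759 -0.3223781  -0.80786813]
 [-0.69738815  0.40846462 -0.58890272]] [-0.33579192 -0.19464318  1.82987361]
top 370.2522133291605 370.2522133291605 319.35416914911974 192.44151296411565 [[ 0.01476962 -0.9997372  -0.01753229]
 [-0.98802067 -0.01189826 -0.15386224]
 [ 0.1536132   0.01959475 -0.98793675]] [0.0318342  0.53874215 0.87525465]
wrist 309.70691628693146 309.70691628693146 321.88849885857235 197.47278543494247 [[ 0.32441121  0.94591222 -0.00272826]
 [ 0.90641063 -0.31003628  0.28687501]
 [ 0.27051272 -0.0955384  -0.95796413]] [-0.62470912 -0.03658678  0.37946801]
```

View pics/scene0.png

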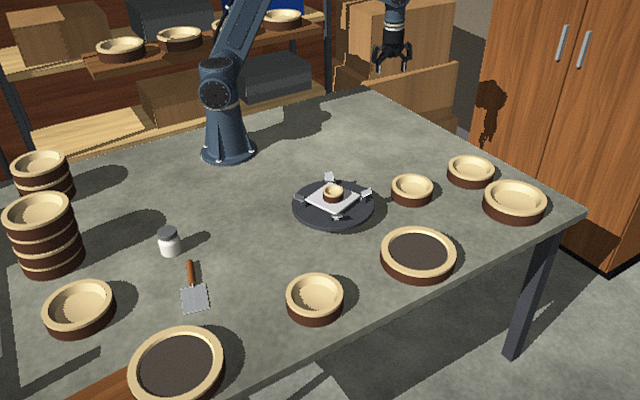

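View pics/top0.png

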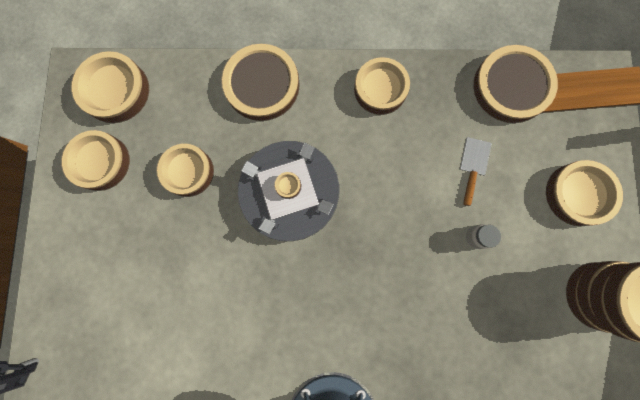

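View pics/wrist0.png

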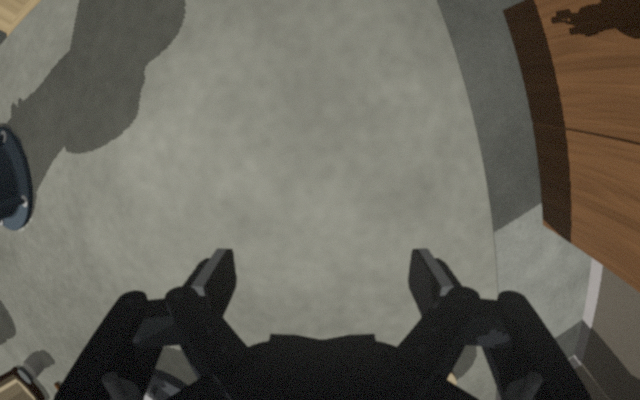

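The top view shows the wheel at about (289,190), with the plate and dish in its middle and shims at (307,152), (250,170), (267,227) and (326,208). I'll measure from depth next.

```bash
cat > h.py <<'E'
import numpy as np,pickle,cv2
def pts(s):
    d=s["depth"];v,u=np.mgrid[:400,:640]
    C=np.stack([(u-s["cx"])/s["fx"]*d,(v-s["cy"])/s["fy"]*d,d],-1)
    return (C-s["t"])@s["R"]
def proj(s,X):
    c=s["R"]@np.asarray(X)+s["t"]; return np.array([c[0]/c[2]*s["fx"]+s["cx"],c[1]/c[2]*s["fy"]+s["cy"]])
E
python3 - <<'E'
from h import *
for n,(u0,u1,v0,v1) in (("top",(225,350,135,250)),("scene",(280,385,165,235))):
    s=pickle.load(open(n+"0.pkl","rb"));P=pts(s);f=s["frame"].astype(int)
    m=np.zeros((400,640),bool);m[v0:v1,u0:u1]=1;m&=s["depth"]>0
    Q=P[m];F=f[m]
    h,e=np.histogram(Q[:,2],bins=np.arange(-.02,.12,.004));print(n,list(zip(e.round(3),h)))
    w=(Q[:,2]>.035)&(Q[:,2]<.058); A=Q[w]
    (c,r,_)=cv2.minEnclosingCircle(A[:,:2].astype(np.float32));print("wheel",c,r,A[:,2].mean())
    pl=(Q[:,2]>.064)&(Q[:,2]<.076)&(F.min(1)>150); print("plate",cv2.minAreaRect(Q[pl][:,:2].astype(np.float32)),np.median(Q[pl][:,2]),pl.sum())
    di=Q[(Q[:,2]>.09)];di=di[np.hypot(*(di[:,:2]-np.array(c)).T)<.06];print("dish",cv2.minEnclosingCircle(di[:,:2].astype(np.float32)),di[:,2].mean())
    sh=Q[(Q[:,2]>.06)&(Q[:,2]<.1)];rr=np.hypot(*(sh[:,:2]-np.array(c)).T);sh=sh[rr>.088];a=np.degrees(np.arctan2(*(sh[:,:2]-np.array(c)).T[::-1]))%360
    k=np.round((a-0)/5)
    print(np.unique(k*5,return_counts=True))
    big=cv2.resize(s["frame"][v0:v1,u0:u1,::-1],None,fx=5,fy=5,interpolation=cv2.INTER_CUBIC);cv2.imwrite(f"pics/{n}_crop.png",big)
E
```

```text
top [(np.float64(-0.02), np.int64(0)), (np.float64(-0.016), np.int64(0)), (np.float64(-0.012), np.int64(0)), (np.float64(-0.008), np.int64(99)), (np.float64(-0.004), np.int64(3393)), (np.float64(0.0), np.int64(2784)), (np.float64(0.004), np.int64(52)), (np.float64(0.008), np.int64(0)), (np.float64(0.012), np.int64(0)), (np.float64(0.016), np.int64(0)), (np.float64(0.02), np.int64(0)), (np.float64(0.024), np.int64(0)), (np.float64(0.028), np.int64(0)), (np.float64(0.032), np.int64(0)), (np.float64(0.036), np.int64(2)), (np.float64(0.04), np.int64(7)), (np.float64(0.044), np.int64(668)), (np.float64(0.048), np.int64(3739)), (np.float64(0.052), np.int64(380)), (np.float64(0.056), np.int64(39)), (np.float64(0.06), np.int64(16)), (np.float64(0.064), np.int64(254)), (np.float64(0.068), np.int64(1649)), (np.float64(0.072), np.int64(308)), (np.float64(0.076), np.int64(171)), (np.float64(0.08), np.int64(306)), (np.float64(0.084), np.int64(172)), (np.float64(0.088), np.int64(58)), (np.float64(0.092), np.int64(79)), (np.float64(0.096), np.int64(139)), (np.float64(0.1), np.int64(5)), (np.float64(0.104), np.int64(0)), (np.float64(0.108), np.int64(0)), (np.float64(0.112), np.int64(0))]Traceback (most recent call last):
  File "<stdin>", line 8, in <module>
ValueError: not enough values to unpack (expected 3, got 2)
```

```bash

cat > m.py <<'E'
from h import *
for n,(u0,u1,v0,v1) in (("top",(225,350,135,250)),("scene",(280,385,165,235))):
    s=pickle.load(open(n+"0.pkl","rb"));P=pts(s);f=s["frame"].astype(int)
    m=np.zeros((400,640),bool);m[v0:v1,u0:u1]=1;m&=s["depth"]>0
    Q=P[m];F=f[m]
    w=(Q[:,2]>.040)&(Q[:,2]<.056); A=Q[w]
    c,r=cv2.minEnclosingCircle(A[:,:2].astype(np.float32));print(n,"wheel",c,r,np.median(A[:,2]))
    c=np.array(c)
    R=Q[:,:2]-c
    pl=(Q[:,2]>.064)&(Q[:,2]<.076)&(F.min(1)>120)&(np.hypot(*R.T)<.088); print("plate",cv2.minAreaRect(Q[pl][:,:2].astype(np.float32)),np.median(Q[pl][:,2]),pl.sum())
    di=Q[(Q[:,2]>.09)&(np.hypot(*R.T)<.06)];print("dish",cv2.minEnclosingCircle(di[:,:2].astype(np.float32)),di[:,2].mean())
    k=(Q[:,2]>.064)&(Q[:,2]<.1)&(np.hypot(*R.T)>.092);S=Q[k];a=np.degrees(np.arctan2(R[k,1],R[k,0]))%360
    _,b,cen=cv2.kmeans(S[:,:2].astype(np.float32),4,None,(3,50,1e-5),5,cv2.KMEANS_PP_CENTERS)
    for i in range(4):
        q=S[b.ravel()==i];x=q.mean(0);d=x[:2]-c;print("shim",x,len(q),"ang",np.degrees(np.arctan2(d[1],d[0])),"r",np.hypot(*d),"zmax",q[:,2].max(),"rmax",np.hypot(*(q[:,:2]-c).T).max())
    cv2.imwrite(f"pics/{n}_crop.png",cv2.resize(s["frame"][v0:v1,u0:u1,::-1],None,fx=5,fy=5,interpolation=cv2.INTER_CUBIC))
E
python3 m.py
```

```text
top wheel (0.5435394048690796, 0.11621399223804474) 0.12590660154819489 0.049705247784548254
plate ((0.5414014458656311, 0.11728186905384064), (0.13551324605941772, 0.12748941779136658), 16.908231735229492) 0.06967217264935793 1839
dish ((0.5485454797744751, 0.11353467404842377), 0.03098605014383793) 0.09563442897223094
shim [0.58898234 0.20884458 0.07815789] 144 ang 63.8682426794941 r 0.10317696184255293 zmax 0.08699856765167116 rmax 0.11657381673639096
shim [0.49807844 0.02328006 0.07846653] 136 ang -116.06672835367371 r 0.10345731138844992 zmax 0.08632317545966067 rmax 0.11720575997841562
shim [0.63659364 0.07060934 0.07746883] 145 ang -26.108864653318793 r 0.1036285452703404 zmax 0.08658796522790141 rmax 0.11837524088026663
shim [0.45042483 0.16141314 0.07870183] 141 ang 154.10739850283085 r 0.10350500586259959 zmax 0.08718974987742387 rmax 0.11685929258945303
scene wheel (0.5478289723396301, 0.1167052760720253) 0.13031840324401855 0.049261593240966586
plate ((0.5473747253417969, 0.11724524199962616), (0.1287497580051422, 0.1302129626274109), 15.327777862548828) 0.06942578486251672 569
dish ((0.5549980401992798, 0.11498606204986572), 0.034477125853300095) 0.09494143091916633
shim [0.59386018 0.20842482 0.07773116] 63 ang 63.349340131730024 r 0.10262235327633498 zmax 0.08609984709304713 rmax 0.11665430937663847
shim [0.5048343  0.0233955  0.07723675] 65 ang -114.73899427496595 r 0.10273877860534757 zmax 0.0884290444121227 rmax 0.1173235398852571
shim [0.45489539 0.16180713 0.0773342 ] 76 ang 154.11210655032593 r 0.10329969969264328 zmax 0.08915816997173731 rmax 0.12032469115288302
shim [0.64107318 0.06948043 0.07659578] 43 ang -26.860577160659435 r 0.10452113858175974 zmax 0.08563452555203642 rmax 0.11894747379133061
```

View pics/top_crop.png

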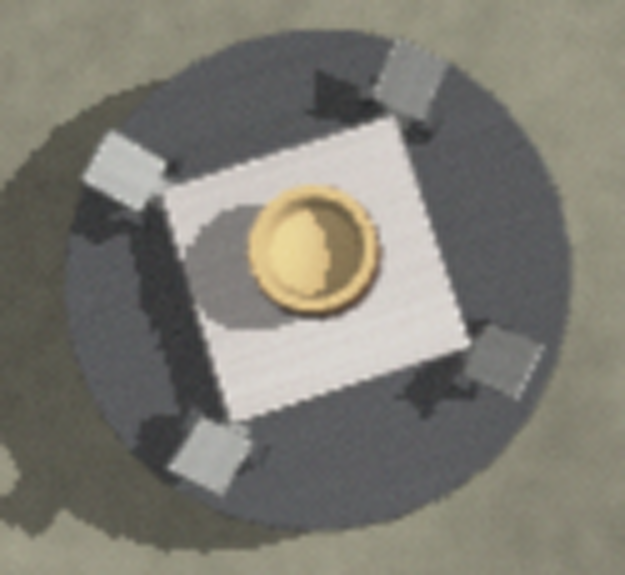

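View pics/scene_crop.png

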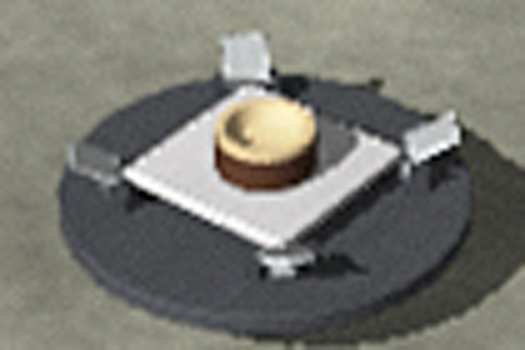

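The top view gives a wheel centre of about (0.5435, 0.116), and the scene view puts x about 4 mm further out. The diagonals are at 63.9° + 90°k. I'll move over the wheel with the fingers shut and refine with the wrist camera.

```bash
cat >> h.py <<'E'
from scipy.spatial.transform import Rotation as Ro
def delta(st,target,xang=None):
    """tool-axes shift (cm) and turn (deg) to reach target pos, tool x pointing along world angle xang (deg)"""
    R=Ro.from_quat(st["tool_rot"]).as_matrix()
    d=R.T@(np.asarray(target)-st["tcp_pos"])*100
    t=0
    if xang is not None:
        cur=np.degrees(np.arctan2(R[1,0],R[0,0])); t=-((xang-cur+180)%360-180)
    return d.round(2),round(t,1)
E
python3 - <<'E'
from h import *
from station import manip
st=manip.sense();C=np.array([.546,.1163])
print(delta(st,[.546,.1163,.27],153.9), Ro.from_quat(st["tool_rot"]).as_matrix().round(3))
s=pickle.load(open("wrist0.pkl","rb"));print("cam",-s["R"].T@s["t"])
E
```

```text
(array([-47.9 , -33.76,  -3.9 ]), np.float64(7.2)) [[-0.946  0.324 -0.001]
 [ 0.324  0.946 -0.001]
 [ 0.    -0.002 -1.   ]]
cam [0.13317437 0.61583053 0.3723082 ]
```

drive_tool:
  deltas: [-4,-2.8,-0.3,0.6,-8,-5.6,-0.7,1.2,-12,-8.4,-1,1.8,-16,-11.2,-1.3,2.4,-20,-14,-1.7,3,-24,-16.9,-2,3.6,-28,-19.7,-2.3,4.2,-32,-22.5,-2.6,4.8,-36,-25.3,-3,5.4,-40,-28.1,-3.3,6,-44,-31,-3.6,6.6,-47.9,-33.8,-3.9,7.2]
  hand: 0
  squeeze: 30

```text
t: 1.35
tcp_pos: [0.5466, 0.1141, 0.27]
tool_rot: [0.226, 0.974, -0.001, -0.0]
force: [0.4, 1.0, -0.2]
finger_gap: 0.003
```

```bash
python3 - <<'E'
from h import *
from station import manip
s=manip.snapshot("wrist");pickle.dump(s,open("wrist1.pkl","wb"));cv2.imwrite("pics/wrist1.png",s["frame"][:,:,::-1])
st=manip.sense();print(st["tcp_pos"],st["q"],st["force"],st["finger_gap"],s["depth"].max())
E
```

```text
[0.55275737 0.1076594  0.27067725] [-0.00233307  0.39712573  1.54692465 -0.00744432  1.1909429  -1.10930898] [ 3.81754424 -3.21647456  0.97490426] 0.0016506829214190085 1.4783854
```

View pics/wrist1.png

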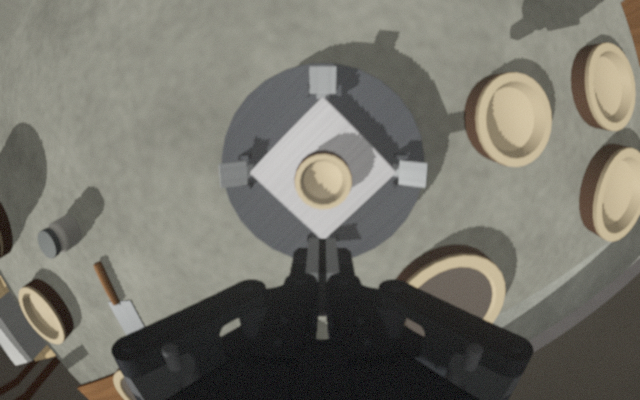

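The wrist view shows the wheel at about (323,160), the dish at (324,180), and shims at (322,80), (235,174) and (411,174). The fourth shim is hidden behind the fingers. I'll measure it once the arm has settled.

```bash
cat >> h.py <<'E'
def fpts(s):
    d=s["depth"].astype(float);v,u=np.mgrid[:400,:640];x=u-s["cx"];y=v-s["cy"];r=np.hypot(x,y)+1e-9;th=r/s["fx"]
    k=np.tan(np.minimum(th,1.4))/r
    return (np.stack([x*k*d,y*k*d,d],-1)-s["t"])@s["R"]
def analyse(s,P,c0=(.546,.1163)):
    f=s["frame"].astype(int);m=(s["depth"]>0)&(np.hypot(P[...,0]-c0[0],P[...,1]-c0[1])<.135)&(P[...,2]<.102)&(P[...,2]>.03)
    Q=P[m];F=f[m];R=Q[:,:2]-np.array(c0);rr=np.hypot(*R.T)
    A=Q[(Q[:,2]>.04)&(Q[:,2]<.056)];c,r=cv2.minEnclosingCircle(A[:,:2].astype(np.float32));print("wheel",c,r,np.median(A[:,2]))
    pl=(Q[:,2]>.064)&(Q[:,2]<.076)&(rr<.088)&(F.min(1)>110);print("plate",cv2.minAreaRect(Q[pl][:,:2].astype(np.float32)),np.median(Q[pl][:,2]))
    k=(Q[:,2]>.066)&(rr>.094);S=Q[k];a=np.degrees(np.arctan2(R[k,1],R[k,0]))
    for g in (-116.1,-26.1,63.9,153.9):
        q=S[abs((a-g+180)%360-180)<25]
        if len(q)>5: print("shim",g,len(q),q.mean(0).round(4),(q.max(0)).round(4))
E
python3 - <<'E'
from h import *
from station import manip
s=manip.snapshot("wrist");s=manip.snapshot("wrist");s=manip.snapshot("wrist");pickle.dump(s,open("wrist2.pkl","wb"))
st=manip.sense();print(st["tcp_pos"],st["force"],st["t"]);analyse(s,fpts(s))
E
```

```text
[0.54604387 0.11487986 0.26948587] [-0.50062748  0.43044836  0.53929589] 1.55
wheel (0.5450016260147095, 0.11663894355297089) 0.12629571557044983 0.04924955813995423
plate ((0.5462666749954224, 0.11640564352273941), (0.14223521947860718, 0.12763084471225739), 22.400959014892578) 0.06923186032029809
shim -116.1 564 [0.4991 0.0231 0.0787] [0.5221 0.0424 0.0857]
shim -26.1 12 [0.6383 0.0915 0.0702] [0.6406 0.0937 0.071 ]
shim 63.9 577 [0.5909 0.2105 0.0784] [0.6091 0.226  0.0858]
shim 153.9 622 [0.4518 0.1622 0.0784] [0.4708 0.1791 0.086 ]
```

The wrist view puts the centre at (0.545, 0.1168), between the other two estimates. I'll start with the corner at 153.9°.

```bash
cat >> h.py <<'E'
C=np.array([.545,.1168])
def at(ang,r,z): a=np.radians(ang);return [C[0]+r*np.cos(a),C[1]+r*np.sin(a),z]
E
python3 - <<'E'
from h import *
from station import manip
st=manip.sense()
print(delta(st,at(153.9,.062,.10),153.9),delta(st,at(153.9,.062,.073),153.9))
E
```

```text
(array([ 6.36,  0.14, 16.96]), np.float64(-0.2)) (array([ 6.35,  0.15, 19.66]), np.float64(-0.2))
```

drive_tool:
  deltas: [2,0.1,4,0,4,0.1,8,0,6,0.1,12,0,6.35,0.15,15,0,6.35,0.15,17.5,0,6.35,0.15,19,0,6.35,0.15,19.6,0,6.35,0.15,19.6,0,6.35,0.15,19.6,0]

```text
t: 2.45
tcp_pos: [0.4894, 0.1447, 0.0742]
tool_rot: [0.227, 0.974, -0.001, -0.0]
force: [-0.4, -0.8, -0.0]
finger_gap: 0.0
```

```bash
python3 - <<'E'
from h import *
from station import manip
st=manip.sense()
print(st["tcp_pos"],st["force"],delta(st,at(153.9,.062,.070),153.9))
E
```

```text
[0.48944558 0.14473236 0.07420178] [-0.43919894 -0.78674209 -0.01872129] (array([-0.02, -0.06,  0.42]), np.float64(-0.1))
```

drive_tool:
  deltas: [0,0,0.1,0,0,0,0.2,0,0,0,0.3,0,0,0,0.4,0,0,0,0.45,0]

```text
t: 2.95
tcp_pos: [0.4896, 0.1447, 0.07]
tool_rot: [0.227, 0.974, -0.001, -0.0]
force: [-0.7, 0.3, 7.8]
finger_gap: -0.004
```

drive_tool:
  deltas: [0,0,0.04,0,0,0,0.08,0,0,0,0.08,0]

```text
t: 3.25
tcp_pos: [0.4896, 0.1447, 0.07]
tool_rot: [0.227, 0.974, -0.0, -0.0]
force: [-0.6, 0.1, 7.8]
finger_gap: 0.004
```

This corner is firm: 7.8 N and no sinking at z = 0.070. Next is the opposite corner, crossing above the dish.

```bash
python3 - <<'E'
from h import *
from station import manip
st=manip.sense()
print(st["tcp_pos"],st["force"],delta(st,at(333.9,.062,.074),153.9))
E
```

```text
[0.48958199 0.14465721 0.07004348] [-0.61941081  0.05841355  7.77833556] (array([-12.4 ,  -0.04,  -0.4 ]), np.float64(-0.1))
```

drive_tool:
  deltas: [0,0,-3.5,0,0,0,-7,0,-2,0,-7.5,0,-5,0,-7.5,0,-8.5,0,-7.5,0,-11.5,0,-7.5,0,-12.4,0,-6,0,-12.4,0,-3,0,-12.4,0,-1,0,-12.4,0,-0.4,0,-12.4,0,-0.4,0]

```text
t: 4.35
tcp_pos: [0.5987, 0.0903, 0.0723]
tool_rot: [0.227, 0.974, -0.001, -0.002]
force: [0.2, 1.2, 0.1]
finger_gap: 0.001
```

```bash
python3 - <<'E'
from h import *
from station import manip
st=manip.sense()
print(st["tcp_pos"],st["force"],delta(st,at(333.9,.062,.070),153.9))
E
```

```text
[0.59870398 0.09030653 0.07234643] [0.23288299 1.17488434 0.14313521] (array([-0.21,  0.02,  0.23]), np.float64(-0.1))
```

drive_tool:
  deltas: [-0.1,0,0,0,-0.1,0,0.05,0,-0.1,0,0.15,0,-0.1,0,0.22,0,-0.1,0,0.28,0,-0.1,0,0.28,0]

```text
t: 4.95
tcp_pos: [0.5999, 0.0899, 0.0701]
tool_rot: [0.227, 0.974, -0.001, -0.002]
force: [-1.3, -0.6, 3.2]
finger_gap: 0.003
```

drive_tool:
  deltas: [0,0,0.05,0,0,0,0.1,0,0,0,0.1,0]

```text
t: 5.25
tcp_pos: [0.5999, 0.0899, 0.0701]
tool_rot: [0.227, 0.974, -0.001, -0.002]
force: [-2.0, -0.1, 7.4]
finger_gap: -0.003
```

Firm as well: 7.4 N at 0.0701. Next is the corner at 63.9°, with a 90° turn.

```bash
python3 - <<'E'
from h import *
from station import manip
st=manip.sense()
print(st["tcp_pos"],st["force"],delta(st,at(63.9,.062,.08),63.9),delta(st,at(63.9,.062,.08),243.9))
E
```

```text
[0.59987177 0.08991812 0.07006198] [-1.98079521 -0.06969556  7.3647325 ] (array([ 6.12,  6.19, -0.99]), np.float64(89.9)) (array([ 6.12,  6.19, -0.99]), np.float64(-90.1))
```

drive_tool:
  deltas: [0,0,-3.5,0,0,0,-6,8,0.6,0.6,-7,16,1.2,1.2,-7,24,1.8,1.8,-7,32,2.5,2.5,-7,40,3.2,3.2,-7,48,3.9,3.9,-7,56,4.6,4.6,-7,64,5.2,5.2,-7,72,5.7,5.7,-7,80,6.1,6.2,-7,88]

```text
t: 6.45
tcp_pos: [0.5724, 0.1728, 0.1397]
tool_rot: [0.841, 0.541, -0.002, -0.001]
force: [-0.0, 0.2, 0.2]
finger_gap: -0.003
```

```bash
python3 - <<'E'
from h import *
from station import manip
st=manip.sense()
print(st["tcp_pos"],st["force"],delta(st,at(63.9,.062,.074),63.9))
E
```

```text
[0.57240975 0.17283005 0.13972335] [-0.04466364  0.20745837  0.21882044] (array([-0.02,  0.03,  6.57]), np.float64(1.6))
```

drive_tool:
  deltas: [0,0,2.5,1,0,0,4.5,1.6,0,0,6,1.6,0,0,6.4,1.6,0,0,6.4,1.6,0,0,6.4,1.6]

```text
t: 7.05
tcp_pos: [0.5727, 0.1728, 0.0762]
tool_rot: [0.849, 0.529, -0.002, -0.001]
force: [-0.0, 0.5, 0.6]
finger_gap: -0.001
```

```bash
python3 - <<'E'
from h import *
from station import manip
st=manip.sense()
print(st["tcp_pos"],st["force"],delta(st,at(63.9,.062,.070),63.9))
E
```

```text
[0.57267242 0.17282634 0.07622154] [-0.01231126  0.51317047  0.59466081] (array([-0.05, -0.02,  0.62]), np.float64(-0.0))
```

drive_tool:
  deltas: [0,0,0.15,0,0,0,0.3,0,0,0,0.45,0,0,0,0.55,0,0,0,0.65,0,0,0,0.65,0]

```text
t: 7.65
tcp_pos: [0.5727, 0.1729, 0.0699]
tool_rot: [0.849, 0.529, -0.002, -0.001]
force: [-1.1, 0.5, 2.9]
finger_gap: -0.005
```

drive_tool:
  deltas: [0,0,0.05,0,0,0,0.1,0,0,0,0.1,0]

```text
t: 7.95
tcp_pos: [0.5727, 0.173, 0.0691]
tool_rot: [0.849, 0.529, -0.001, -0.001]
force: [-1.0, 0.1, 3.1]
finger_gap: 0.001
```

It gives: the tip sank 0.8 mm at 3.1 N. I'll keep pushing until it is fully down.

drive_tool:
  deltas: [0,0,0.1,0,0,0,0.15,0,0,0,0.2,0,0,0,0.25,0,0,0,0.3,0,0,0,0.3,0]

```text
t: 8.55
tcp_pos: [0.5729, 0.1731, 0.0668]
tool_rot: [0.849, 0.529, -0.001, -0.001]
force: [-0.9, 0.1, 7.1]
finger_gap: -0.0
```

drive_tool:
  deltas: [0,0,0.05,0,0,0,0.1,0,0,0,0.1,0]

```text
t: 8.85
tcp_pos: [0.5729, 0.1732, 0.0667]
tool_rot: [0.849, 0.529, -0.001, -0.001]
force: [-2.0, 0.8, 8.5]
finger_gap: -0.0
```

drive_tool:
  deltas: [0,0,0.05,0,0,0,0.1,0,0,0,0.1,0]

```text
t: 9.15
tcp_pos: [0.5729, 0.1732, 0.0667]
tool_rot: [0.849, 0.529, -0.001, -0.0]
force: [-1.5, 0.1, 9.0]
finger_gap: 0.004
```

The corner is fully down: 3.3 mm sunk, 9 N, at its stop. Now the shim outside it, at 63.9°.

```bash
python3 - <<'E'
from h import *
from station import manip
st=manip.sense()
print(delta(st,at(63.9,.111,.095),63.9))
E
```

```text
(array([ 4.8 , -0.03, -2.83]), np.float64(-0.0))
```

drive_tool:
  deltas: [0,0,-1.5,0,0,0,-4,0,1,0,-5,0,3,0,-5,0,4.8,0,-5,0,4.8,0,-4,0,4.8,0,-3,0,4.8,0,-2.8,0,4.8,0,-2.8,0]

```text
t: 10.05
tcp_pos: [0.5928, 0.2153, 0.0931]
tool_rot: [0.849, 0.529, -0.003, -0.001]
force: [-0.0, 0.9, 0.2]
finger_gap: 0.004
```

```bash
python3 - <<'E'
from h import *
from station import manip
s=manip.snapshot("wrist");cv2.imwrite("pics/wrist3.png",s["frame"][:,:,::-1])
st=manip.sense()
print(st["tcp_pos"],st["force"],delta(st,at(63.9,.112,.072),63.9))
E
```

```text
[0.5933537  0.21546411 0.09376339] [-0.28919343 -0.1115669   1.19096997] (array([0.22, 0.01, 2.18]), np.float64(-0.0))
```

View pics/wrist3.png

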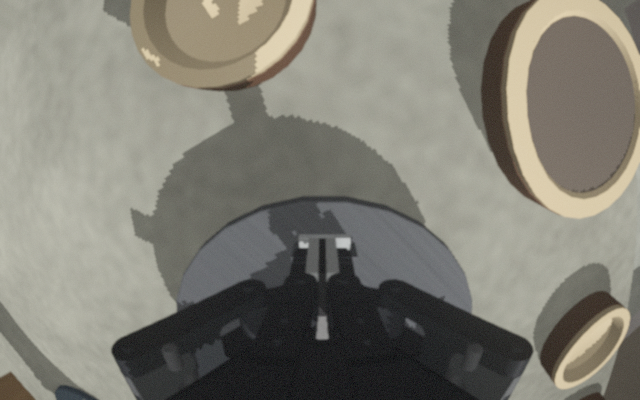

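The wrist view shows the fingertips centred on the shim, whose end shows on both sides at about (325,243). I'll press it down.

drive_tool:
  deltas: [0.15,0,0.3,0,0.15,0,0.6,0,0.15,0,0.9,0,0.15,0,1.2,0,0.15,0,1.4,0,0.15,0,1.6,0,0.15,0,1.8,0,0.15,0,2,0,0.15,0,2.15,0,0.15,0,2.25,0,0.15,0,2.25,0]

```text
t: 11.2
tcp_pos: [0.5965, 0.2189, 0.0732]
tool_rot: [0.849, 0.529, 0.002, -0.001]
force: [1.1, 4.2, 5.5]
finger_gap: -0.001
```

drive_tool:
  deltas: [0,0,0.05,0,0,0,0.1,0,0,0,0.1,0]

```text
t: 11.5
tcp_pos: [0.5973, 0.2196, 0.0729]
tool_rot: [0.849, 0.528, 0.003, -0.001]
force: [0.0, 3.6, 4.0]
finger_gap: 0.001
```

drive_tool:
  deltas: [-0.3,0,0.05,0,-0.3,0,0.1,0,-0.3,0,0.15,0,-0.3,0,0.2,0,-0.3,0,0.2,0]

```text
t: 12.0
tcp_pos: [0.5969, 0.2174, 0.0721]
tool_rot: [0.849, 0.528, 0.004, -0.001]
force: [0.4, 3.6, 7.5]
finger_gap: 0.002
```

drive_tool:
  deltas: [0,0,0.06,0,0,0,0.12,0,0,0,0.15,0,0,0,0.15,0]

```text
t: 12.4
tcp_pos: [0.5969, 0.2175, 0.072]
tool_rot: [0.849, 0.528, 0.005, -0.001]
force: [-1.9, 2.5, 10.8]
finger_gap: -0.006
```

drive_tool:
  deltas: [0,0,0.1,0,0,0,0.2,0,0,0,0.25,0,0,0,0.25,0]

```text
t: 12.8
tcp_pos: [0.5969, 0.2175, 0.072]
tool_rot: [0.849, 0.528, 0.005, -0.0]
force: [-3.1, 1.2, 16.2]
finger_gap: -0.0
```

drive_tool:
  deltas: [0,0,-1,0,0,0,-3.5,0,0,0,-7,0,-4,0,-11,0,-8,0,-14,0,-12,0,-16,0,-16,0,-18,0,-18,0,-18,0,-18,0,-18,0,-18,0,-18,0]

```text
t: 13.8
tcp_pos: [0.5154, 0.0545, 0.25]
tool_rot: [0.85, 0.527, 0.005, -0.001]
force: [-0.7, 0.4, 0.6]
finger_gap: -0.002
```

```bash
python3 - <<'E'
from h import *
from station import manip
st=manip.sense();print(st["tcp_pos"],st["force"])
for n in("wrist","scene","top"):
    s=manip.snapshot(n);pickle.dump(s,open(n+"4.pkl","wb"));print(n);analyse(s,fpts(s) if n=="wrist" else pts(s))
    if n=="wrist":cv2.imwrite("pics/wrist4.png",s["frame"][:,:,::-1])
    if n=="scene":cv2.imwrite("pics/scene4.png",cv2.resize(s["frame"][165:235,280:385,::-1],None,fx=5,fy=5,interpolation=cv2.INTER_CUBIC))
E
```

```text
[0.5154322  0.05453802 0.24997956] [-0.74448051  0.41578071  0.61107474]
wrist
wheel (0.5454928874969482, 0.11652909219264984) 0.1261110156774521 0.04925735950989227
plate ((0.5491865873336792, 0.11517277359962463), (0.1341588795185089, 0.129861518740654), 17.109800338745117) 0.0692433549483178
shim -116.1 649 [0.4998 0.0227 0.0788] [0.5226 0.0417 0.0859]
shim -26.1 647 [0.6399 0.0706 0.0782] [0.6563 0.0931 0.0846]
shim 63.9 681 [0.5919 0.2124 0.0711] [0.6099 0.23   0.0734]
shim 153.9 684 [0.452  0.1623 0.0783] [0.4711 0.1795 0.0856]
scene
wheel (0.5468538999557495, 0.11775484681129456) 0.13052687048912048 0.049314657966105555
plate ((0.5440396070480347, 0.11532923579216003), (0.12752065062522888, 0.123843252658844), 19.547313690185547) 0.06935122683624055
shim -116.1 54 [0.5037 0.0216 0.0786] [0.5236 0.0423 0.0902]
shim -26.1 39 [0.6422 0.0691 0.0784] [0.6564 0.0909 0.085 ]
shim 63.9 63 [0.5957 0.2105 0.0711] [0.6111 0.2282 0.0743]
shim 153.9 70 [0.4532 0.1632 0.0774] [0.4703 0.1775 0.0867]
top
wheel (0.5406701564788818, 0.10900203138589859) 0.12117274105548859 0.0498408582378532
plate ((0.538291335105896, 0.114321269094944), (0.10880215466022491, 0.11993265151977539), 19.023090362548828) 0.06983180066503597
shim -116.1 61 [0.4991 0.0295 0.0751] [0.5206 0.0411 0.0829]
shim 153.9 14 [0.4658 0.1698 0.0717] [0.4706 0.1762 0.0746]
```

View pics/wrist4.png

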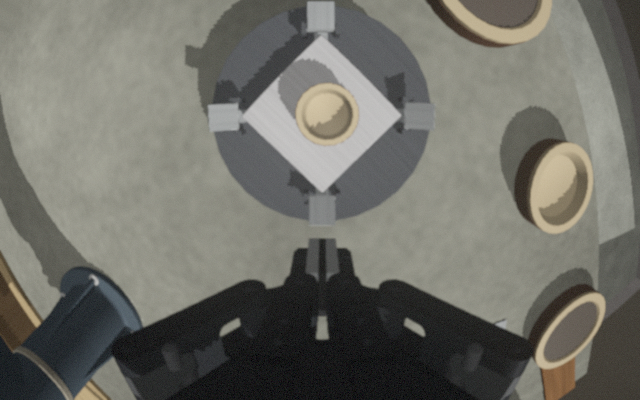

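View pics/scene4.png

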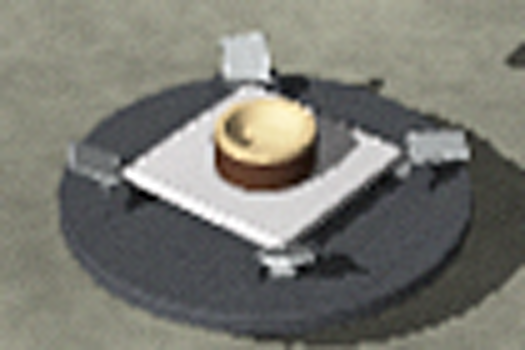

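The wrist view shows the pressed shim at (321,17) and the other three around the plate, with the dish in the middle. The scene crop shows the right-hand shim now level at (437,147), and the plate and dish unmoved. I'll hand it in.

```bash
python3 - <<'E'
from station import manip
print(manip.sense()["qd"].round(3)); print(manip.sign_off())
E
```

```text
[ 0.004  0.003 -0.003 -0.003  0.    -0.002]
the job is handed in; nothing more can be done
None
```

I found the rocking corner and pressed the shim outside it flat. The job is handed in at about 14 s of the 45 s allowed.

- **Corners:** I pressed with the fingers shut. The corner at 154° from the world x axis, seen from the wheel's centre, held firm at 7.8 N. The one at 334° held firm at 7.4 N. The one at 64° sank 3.3 mm and came up against its stop at 9 N. I did not press the fourth corner, as the rocking one was already found.
- **Shim:** I pressed the shim outside the 64° corner down. It stopped at z = 72.0 mm, and the force rose to 16 N with no more movement. On the way down the tip slid about 4 mm outward on the leaf, so I pulled it back while pressing.
- **Last checks:**
  - **Pressed shim:** after I backed off, the wrist and scene depth gave its mean height as 71 mm, with nothing above about 74 mm.
  - **Other shims:** these were still standing at 77–79 mm mean height, with their tops at about 85–90 mm.
  - **Plate and dish:** they look unmoved in the scene picture.
- **Disagreements:** the top camera was partly blocked by the arm in the last check, so it confirmed nothing about the pressed shim. At the start the top and scene cameras disagreed by about 4 mm in x. I used the wrist camera's estimate, which lay between them.
- **Not re-checked:** I did not press the 64° corner again with its shim flat.

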